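# Complete the three-panel picture on the piano

### The arm

A 6-joint arm with a two-finger parallel gripper is mounted at the origin on the work surface. World frame = base frame: x ahead of the robot, y to its left, z up, the work surface at z = 0. Lengths are in mm, angles in rad, forces in N, time in s.
With the tool pointing down it reaches from about 225 to 875 mm from the base axis. Payload 3.4 kg.
Tool frame: the origin (TCP) lies midway between the tips of the shut fingers; the grasp point (between the pads) lies 19 mm behind it; z points along the fingers, y is the line along which they close (so a half turn about z gives the same grasp; the last joint's range is limited). The gripper opens to 85 mm and grips with 20 to 120 N. Pads are 22 mm wide; open, the fingers measure 114 mm over their backs; the gripper's body (76 mm by 85 mm) begins 54 mm behind the grasp point. The pads swing forward as they close: fully open they stand 13 mm farther back than shut.
Start: joints at [-1.24, 0.276, 1.505, -0, 1.361, -0.121], TCP at [251.041, -517.341, 231.328] pointing down, gripper open.
Joint ranges: [-2.89, 2.89], [-0.75, 2.08], [0.22, 2.7], [-1.18, 4.32], [0.11, 2.71], [-2.7, 2.7]. Speed limits (rad/s): [2.57, 2.57, 3.14, 3.14, 3.14, 3.14].

### API

Orientations are given as [roll, pitch, yaw] about the fixed x, y, z axes, in that order (R = Rz(yaw) Ry(pitch) Rx(roll)).
In Python, from plant import robot, effector, kinematics, capture, get_calibration, job, telemetry gives the robot as it stands. The module is installed in compiled form; this text tells all that it offers. Calls block until the motion is done:
- robot.move_ptp(position, orientation): joint-space move of the TCP to a pose.
- robot.move_l(position, frame=None, rate=150, until_force=None): straight line of the TCP; frame=None keeps the orientation; rate is the mean speed in mm/s. With until_force (N) it stops when the force on the tool has changed by that much, and returns True; else False.
- robot.move_joints(angles): joint-space move.
- effector.move_gripper(opening): opening from 0.0 (shut) to 1.0 (fully open); the grip force is fixed at half the most; returns when the fingers have stopped.
- robot.pause(seconds).
- kinematics.ik(position, orientation): joint angles nearest the present ones, or None.
- capture(name): name is "scene" or "side" or "wrist"; returns (picture, depth): 480x640x3 uint8, red, green, blue; 480x640 float32, mm along the optical axis (not along the pixel's ray), 0 where there is no reading.
- get_calibration(name): a dict with "fovy" (degrees; the focal length in pixels is half the picture's height over the tangent of half this angle, whatever the lens; pixels are square), "cx", "cy" (the principal point, pixels), "extrinsics" (4x4, takes a point from camera to world coordinates). Camera axes: x right, y up, looking along -z (the intrinsics and any distortion apply to the point x, -y, -z); pixel columns grow to the right and rows downward; lengths in mm; the calibration is good to about 2 mm. A picture is of the moment at which its call begins: read the wrist's pose just before it. get_calibration takes no time and is no camera call; for the wrist camera it gives the pose at the moment of the call.
A pose or a line that the arm cannot do raises robot.Unreachable and nothing moves.
- job.close_job(): hands the job in; it is judged then, once.
Readings, each from a call of its own:
- telemetry.get_time_s(): time.
- telemetry.get_qpos(): joint angles.
- telemetry.get_joint_vel(): joint speeds.
- telemetry.get_joint_efforts(): joint torques, N m.
- telemetry.get_tcp_pos(): TCP position.
- telemetry.get_ee_rot(): TCP orientation.
- telemetry.get_force(): force on the tool from outside, world axes, zero at the start.
- telemetry.get_moment(): the same for the moment, N m.
- telemetry.get_finger_gap(): opening from 0.0 (shut) to 1.0 (fully open).
- telemetry.get_grasp_force(): force on a finger pad.
Only numpy, scipy, OpenCV 4.12 (cv2) and the standard library are available. Lean on these libraries where they do the work, as an engineer would, in place of code of your own. Each camera call takes 0.05 s, during which the arm holds its last target. There are 200 camera calls.

### The job

Slide the tall wooden panel up out of the slotted rack and stand it on the picture ledge at the open end of the row, leaning back like the other two. Then push the panels along the ledge, without lifting the two that were already there, until all three stand edge to edge against the end stop. Leave the two coasters standing in the rack and everything else where it is.

Things in the scene. Friction and masses are not known exactly. Their poses are not given: they have to be found in the camera images.
- tall_panel: The tall panel in the rack: light wooden panel with dark inlaid bands, the same on both faces, 9 mm thick (x), 80 mm wide (y), 130 mm high (z); origin at the centre of its lower narrow face, z up along the panel. It starts upright in one of the three slots (any of them), its lower face on the slot's floor, standing 85 mm out of the slot and 55 mm above the coasters.
- panel_a: Panel on the ledge nearest the end stop: light wooden panel with dark inlaid bands, the same on both faces, 9 mm thick (x), 80 mm wide (y), 130 mm high (z); origin at the centre of its lower narrow face, z up along the panel. It leans back 15 degrees against the back board.
- panel_b: Second panel on the ledge, beyond panel_a as seen from the end stop: same as panel_a in shape, size and lean (light wooden panel with dark inlaid bands).
- rack: Dark wooden slotted rack, fixed, 130 (x) x 104 (y) x 55 mm (z); origin at the centre of its underside, z up. Three slots lie side by side at x = -45, 0 and +45 mm; each is 12 mm wide (x), 84 mm long (y), with its floor 10 mm above the origin and its mouth at 55 mm.
- ledge: Wooden picture ledge, fixed; origin at the centre of its underside, y along the ledge, z up, x towards its front (away from the robot). Panels stand on its floor (15 mm up) in a channel 16 mm wide between a back board and a front lip. The lip's inner face is at x = +1 mm; it is 8 mm thick and 8 mm high above the floor. The channel is open at -y, where the floor ends at y = -175 mm.
- ledge_foot (a point): Foot of the ledge's back board at mid-length: at x = -15, y = 0, z = 15 mm in the ledge's frame, same axes. From here the board's front face rises 60 mm along its slope, leaning back 15 degrees towards -x (the robot); it is 8 mm thick.
- ledge_stop (a point): Inner face of the end stop that closes the ledge's +y end: at x = -15, y = +165, z = 15 mm in the ledge's frame, same axes. The stop is 14 mm thick and 80 mm high above the floor.
- coaster_a: White ceramic coaster standing on edge in one of the other rack slots, 9 mm thick (x), 75 mm wide (y), 75 mm high (z); origin at the centre of its lower edge.
- coaster_b: White ceramic coaster standing on edge in one of the other rack slots, 9 mm thick (x), 75 mm wide (y), 75 mm high (z); origin at the centre of its lower edge.
- metronome: Bystander: wooden metronome, a four-sided pyramid about 120 mm square and 225 mm high with a small door on its front; origin at the centre of its underside.
- recorder: Bystander: white plastic recorder lying down, 315 mm long, 25 mm thick; origin underneath its middle, x along it.
- tuning_fork: Bystander: steel tuning fork lying down, 140 mm long, 36 mm wide, 10 mm thick; origin underneath its middle, x towards the prongs.
- rosin_case: Bystander: closed plastic rosin case with a snap latch, 48 x 80 x 26 mm; origin at the centre of its underside.
- mug: Bystander: white ceramic mug, 80 mm across, 90 mm high, handle at its +y; origin at the centre of its underside.
There are look-alikes about, which are no part of the job. Leave any green or turquoise look-alike of the coaster_b alone.

How it is judged:
By the outcome, as a careful person would: the job done as asked, in the order asked, and still so for the second after the job is handed in, with the robot touching nothing.
It also fails if it takes over 48 s, if anything falls off the work surface, if the arm or the gripper's body presses on something with over 40 N, if the wrist force passes 120 N, or if a joint passes its speed limit or range.

## Working session

There is one attempt and no reset: what is moved stays moved. The work goes in short steps, each a Python script; the robot and the scene stay as the last script left them, time stands still between calls to the robot, and variables do not carry over. Pictures are saved under pics/ and viewed, at most 10 in all, crops included, and the job is handed in when it is done.

```bash
mkdir -p pics; python3 - <<'E'
from plant import *
from plant import capture,get_calibration,telemetry
import cv2,numpy as np
for n in ["scene","side"]:
    p,d=capture(n); cv2.imwrite(f"pics/{n}.png",p[:,:,::-1]); np.savez(f"{n}.npz",p=p,d=d)
    c=get_calibration(n); print(n,c)
E
```

```text
scene {'fovy': 43.16947421379544, 'cx': 323.25885766656785, 'cy': 243.58477441381405, 'extrinsics': array([[ 8.82817365e-02, -8.75850643e-01,  4.74438602e-01,
         1.34875688e+03],
       [ 9.96079291e-01,  7.49024297e-02, -4.70709343e-02,
        -6.45417022e+01],
       [ 5.69050407e-03,  4.76733969e-01,  8.79029203e-01,
         1.46318854e+03],
       [ 0.00000000e+00,  0.00000000e+00,  0.00000000e+00,
         1.00000000e+00]])}
side {'fovy': 54.62020315135926, 'cx': 323.40827432219334, 'cy': 235.80822760094975, 'extrinsics': array([[ 9.95783823e-01,  7.92579401e-02, -4.61817829e-02,
         4.89803331e+02],
       [-9.08623932e-02,  7.83117001e-01, -6.15200608e-01,
        -7.31108253e+02],
       [-1.25937936e-02,  6.16803001e-01,  7.87016807e-01,
         1.00872492e+03],
       [ 0.00000000e+00,  0.00000000e+00,  0.00000000e+00,
         1.00000000e+00]])}
```

View pics/scene.png

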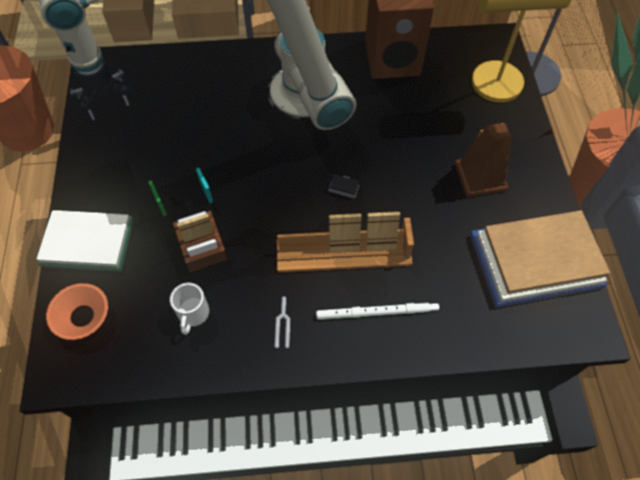

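View pics/side.png

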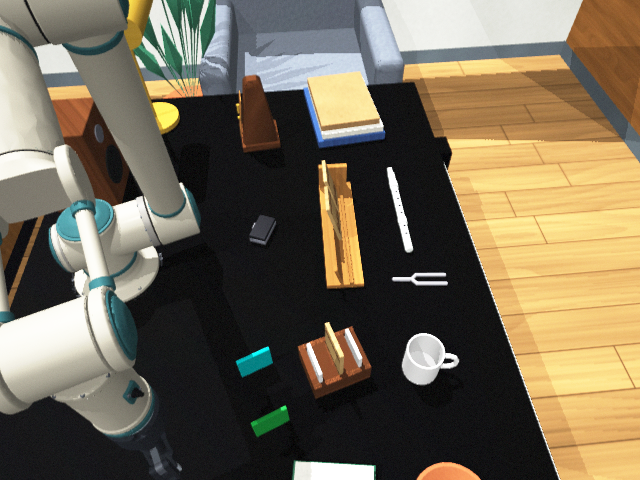

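The scene view shows the rack at about (200,240), with the tall panel in the middle slot between two white coasters. The ledge spans (277–412, 250), with the stop and the two panels at its right end (+y) and the open end at the left. The side view agrees: rack at (335,360), ledge at (340,230). Next I'll measure the depth clouds.

```bash
cat > h.py <<'E'
import numpy as np,cv2
from plant import robot,effector,kinematics,capture,get_calibration,job,telemetry
def cloud(d,c):
    f=240/np.tan(np.radians(c["fovy"])/2); v,u=np.mgrid[:480,:640]
    P=np.stack([(u-c["cx"])/f*d,-(v-c["cy"])/f*d,-d],-1)
    E=c["extrinsics"]; W=P@E[:3,:3].T+E[:3,3]; W[d==0]=np.nan
    return W
E
python3 - <<'E'
from h import *
for n in ["scene","side"]:
    z=np.load(n+".npz"); W=cloud(z["d"].astype(float),get_calibration(n)); p=z["p"]
    m=lambda x0,x1,y0,y1,z0,z1:(W[...,0]>x0)&(W[...,0]<x1)&(W[...,1]>y0)&(W[...,1]<y1)&(W[...,2]>z0)&(W[...,2]<z1)
    q=m(300,700,-150,150,-10,8); print(n,"table z",np.median(W[q][:,2]))
    for nm,b in dict(rack=(400,650,-450,-200,48,62),tall=(400,650,-450,-200,115,160),coast=(400,650,-450,-200,70,100),ledgefloor=(400,700,-200,300,10,28),ledgeP=(400,700,-200,300,110,160)).items():
        q=m(*b);Q=W[q]
        if len(Q)<5: print(nm,len(Q));continue
        r=cv2.minAreaRect(Q[:,:2].astype(np.float32)); print(nm,len(Q),"z",np.percentile(Q[:,2],[2,50,98]).round(1),np.round(Q.min(0),0),np.round(Q.max(0),0),np.round(r[0],1),np.round(r[1],1),round(r[2],1))
E
```

```text
scene table z 0.19689390101905246
rack 842 z [48.6 55.5 61.2] [ 402. -425.   48.] [ 615. -250.   62.] [ 511.9 -336.4] [200.4 135.5] 13.2
tall 266 z [116.3 134.7 145.8] [ 524. -358.  116.] [ 555. -278.  150.] [ 538.2 -317.4] [16.9 79.7] 15.9
coast 474 z [70.4 83.  97.9] [ 401. -438.   70.] [ 598. -268.  100.] [ 494.2 -352.3] [209.4 144.4] 8.0
ledgefloor 2628 z [10.5 17.  27. ] [ 400. -193.   10.] [693. 298.  28.] [545.9  52.9] [491.4 292.2] 89.7
ledgeP 741 z [110.7 131.6 146.4] [552.  29. 110.] [580. 208. 150.] [565.9 118.7] [178.2  26.6] 88.1
side table z 1.1186670329234971
rack 2039 z [49.9 56.  59.9] [ 400. -439.   48.] [ 615. -250.   62.] [ 491.  -339.1] [233.7 136.4] 17.6
tall 271 z [117.2 139.5 143.7] [ 523. -357.  115.] [ 552. -279.  145.] [ 537.6 -318.1] [10.  81.1] 16.8
coast 579 z [71.3 84.3 97.4] [ 400. -439.   70.] [ 595. -267.   99.] [ 492.4 -352.2] [207.4 142.2] 9.0
ledgefloor 2768 z [11.9 16.6 26.7] [ 400. -118.   10.] [646. 244.  28.] [519.9  66.2] [361.9 242.6] 88.4
ledgeP 323 z [111.1 140.5 145.8] [555.  25. 110.] [576. 205. 147.] [565.1 115. ] [180.3  17.8] 88.1
```

```bash
python3 - <<'E'
from h import *
E=get_calibration("wrist")["extrinsics"]; print(E.round(2),get_calibration("wrist")["fovy"],telemetry.get_tcp_pos(),telemetry.get_ee_rot())
for y in [106.5,-73.5]: print(y,kinematics.ik([538,-318,105],[np.pi,0,np.radians(y)]))
for y in [90,-90]:
  for t in (.26,-.26): print(y,t,kinematics.ik([560,-30,130],[np.pi+t,0,np.radians(y)]),kinematics.ik([560,-30,130],[np.pi,t,np.radians(y)]))
E
```

```text
[[ 4.4000e-01  8.6000e-01  2.7000e-01  3.1947e+02]
 [-9.0000e-01  4.2000e-01  1.3000e-01 -4.8390e+02]
 [-0.0000e+00 -3.0000e-01  9.5000e-01  3.7236e+02]
 [ 0.0000e+00  0.0000e+00  0.0000e+00  1.0000e+00]] 60.01475216258358 [ 250.87747603 -516.85677174  230.53937993] [-3.13998165e+00 -1.99373444e-04  4.51791789e-01]
106.5 [-0.64511104  0.4394841   1.5802059   0.          1.12190265 -0.93309037]
-73.5 [-6.45111040e-01  4.39484102e-01  1.58020590e+00 -4.44089210e-16
  1.12190265e+00  2.20850229e+00]
90 0.26 [-0.15211217  0.46864422  1.49323203 -0.03931615  1.43694782 -0.14182496] [-0.01017417  0.34514223  1.70301228 -0.29137123  1.10815219  0.12253422]
90 -0.26 [-0.21332612  0.2133214   1.9025418   0.07803144  0.77289268 -0.26227894] [-0.33872024  0.35852266  1.68127143  0.26298475  1.20188307 -0.44635587]
-90 0.26 None [-0.33872024  0.35852266  1.68127143  0.26298475  1.20188307  2.69523678]
-90 -0.26 None None
```

```bash
python3 - <<'E'
from h import *
for n,p,y in [("wl",[570,60,330],90),("wr",[538,-318,300],106.5)]:
    robot.move_ptp(p,[np.pi,0,np.radians(y)]); robot.pause(.2)
    c=get_calibration("wrist"); a,d=capture("wrist")
    np.savez(n+".npz",p=a,d=d,W=cloud(d.astype(float),c)); cv2.imwrite(f"pics/{n}.png",a[:,:,::-1])
print(telemetry.get_time_s(),telemetry.get_tcp_pos())
cv2.imwrite("pics/w.png",cv2.resize(np.hstack([cv2.imread("pics/wl.png"),cv2.imread("pics/wr.png")]),(800,300)))
E
```

```text
4.3917 [ 538.43131298 -317.02893883  300.21309237]
```

View pics/w.png

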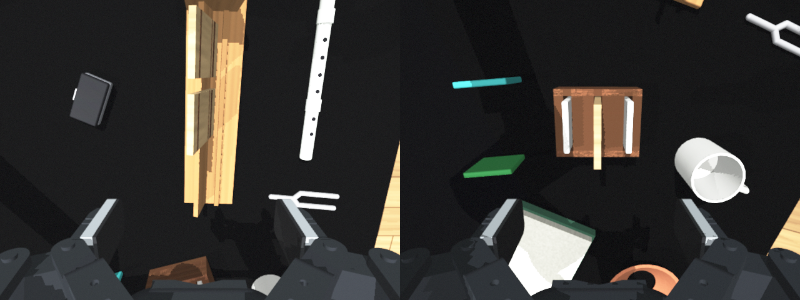

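The wrist pictures (halved and side by side) show the ledge at columns 185–245, with its open end at row 205 and the two panels at rows 0–155 with a small gap at row 85. The rack is at (598,122), with the tall panel upright in the middle slot. Now I'll fit the edges.

```bash
python3 - <<'E'
from h import *
S={n:cloud(np.load(n+".npz")["d"].astype(float),get_calibration(n)) for n in("scene","side")}
S["wl"]=np.load("wl.npz")["W"];S["wr"]=np.load("wr.npz")["W"]
def box(W,x0,x1,y0,y1,z0,z1):
    return W[(W[...,0]>x0)&(W[...,0]<x1)&(W[...,1]>y0)&(W[...,1]<y1)&(W[...,2]>z0)&(W[...,2]<z1)]
for n in S:
    W=S[n];print("==",n)
    Q=box(W,500,580,-380,-260,130,150)
    if len(Q)>20:
        r=cv2.minAreaRect(Q[:,:2].astype(np.float32)); print("tall",len(Q),np.median(Q[:,2]).round(1),np.round(r[0],1),np.round(r[1],1),round(r[2],2))
    if n=="wr":
        Q=box(W,440,640,-420,-230,49,60);r=cv2.minAreaRect(Q[:,:2].astype(np.float32)); print("rack",len(Q),np.median(Q[:,2]).round(1),np.round(r[0],1),np.round(r[1],1),round(r[2],2))
        continue
    # ledge slices along y
    for y in range(-120,221,20):
        Q=box(W,530,640,y-4,y+4,8,160)
        if len(Q)<5: print(y,len(Q));continue
        s=f"{y:4d} n{len(Q)} x {Q[:,0].min():.0f}-{Q[:,0].max():.0f} zmax {Q[:,2].max():.0f} x@top {np.median(Q[Q[:,2]>Q[:,2].max()-4,0]):.1f}"
        L=Q[(Q[:,2]>20)&(Q[:,2]<26)&(Q[:,0]>585)]
        if len(L): s+=f" lip x {L[:,0].min():.1f}-{L[:,0].max():.1f} z {np.median(L[:,2]):.1f}"
        print(s)
    for nm,b in dict(floorlip=(540,640,-200,250,11,27),board=(540,600,-200,60,64,80),stop=(540,640,200,260,60,110),ptop=(540,600,0,240,136,150)).items():
        Q=box(W,*b)
        if len(Q)>5: print(nm,len(Q),"min",Q.min(0).round(1),"max",Q.max(0).round(1),"z",np.median(Q[:,2]).round(1))
    Q=box(W,540,600,0,240,100,150)
    if len(Q): 
        h,e=np.histogram(Q[:,1],bins=np.arange(0,240,3)); print("gap hist",dict(zip(e[:-1].astype(int).tolist(),h.tolist())))
E
```

```text
== scene
tall 173 138.0 [ 537.8 -317.7] [16.  79.5] 15.89
-120 1
-100 n109 x 559-636 zmax 77 x@top 567.8 lip x 589.8-631.8 z 22.6
 -80 n109 x 558-638 zmax 78 x@top 570.2 lip x 594.1-634.3 z 20.7
 -60 n102 x 560-639 zmax 77 x@top 567.7 lip x 594.1-626.1 z 21.8
 -40 n106 x 561-640 zmax 77 x@top 569.2 lip x 586.8-633.7 z 22.1
 -20 n108 x 560-640 zmax 76 x@top 567.0 lip x 594.7-617.9 z 23.6
   0 n108 x 563-640 zmax 78 x@top 572.8 lip x 585.7-628.0 z 21.2
  20 n105 x 568-639 zmax 76 x@top 569.6 lip x 587.0-635.7 z 21.4
  40 n155 x 555-639 zmax 147 x@top 560.2 lip x 591.2-634.4 z 22.3
  60 n152 x 555-640 zmax 142 x@top 559.6 lip x 593.3-637.8 z 23.5
  80 n156 x 552-639 zmax 147 x@top 564.0 lip x 593.2-622.9 z 22.2
 100 n156 x 553-639 zmax 145 x@top 563.0 lip x 592.4-621.9 z 22.9
 120 n96 x 567-640 zmax 75 x@top 576.2 lip x 586.6-620.8 z 21.2
 140 n160 x 553-639 zmax 146 x@top 568.6 lip x 594.5-625.1 z 22.8
 160 n149 x 559-638 zmax 147 x@top 567.3 lip x 594.9-630.8 z 23.5
 180 n150 x 556-639 zmax 150 x@top 568.9 lip x 595.3-637.4 z 22.0
 200 n149 x 556-639 zmax 145 x@top 565.3 lip x 595.9-6
[... 4618 characters left out ...]
78, 36: 78, 39: 82, 42: 82, 45: 82, 48: 80, 51: 85, 54: 84, 57: 82, 60: 84, 63: 82, 66: 83, 69: 86, 72: 84, 75: 86, 78: 90, 81: 86, 84: 86, 87: 93, 90: 92, 93: 91, 96: 94, 99: 92, 102: 92, 105: 93, 108: 0, 111: 0, 114: 0, 117: 0, 120: 0, 123: 11, 126: 97, 129: 107, 132: 108, 135: 97, 138: 99, 141: 102, 144: 103, 147: 116, 150: 102, 153: 105, 156: 112, 159: 112, 162: 106, 165: 113, 168: 112, 171: 114, 174: 113, 177: 110, 180: 118, 183: 113, 186: 115, 189: 120, 192: 118, 195: 120, 198: 126, 201: 124, 204: 60, 207: 0, 210: 0, 213: 0, 216: 0, 219: 0, 222: 0, 225: 0, 228: 0, 231: 0, 234: 0}
== wr
tall 1251 139.4 [ 536.6 -319. ] [ 9.  79.7] 16.45
rack 11205 54.4 [ 536.7 -319.6] [130.4 104.7] 16.51
```

```bash
cat >> h.py <<'E'
from scipy.spatial.transform import Rotation as Ro
YAW=np.radians(-1.75); RZ=Ro.from_euler('z',YAW).as_matrix(); O=np.array([602.6,57,0.])
s,c_=np.sin(np.radians(15)),np.cos(np.radians(15))
L=lambda p:O+RZ@np.array(p,float)
TILT=Ro.from_matrix(RZ@np.array([[0,c_,s],[1,0,0],[0,s,-c_]])).as_euler('xyz')
# TCP for a tool lying along a leaning panel: n forward of board-flush centre, y ledge, h up along panel
def T(n,y,h): return L([-10.65+n*c_-h*s,y,16.16+n*s+h*c_])
def st(t): print(t,"t",round(telemetry.get_time_s(),2),"tcp",np.round(telemetry.get_tcp_pos(),1),"F",np.round(telemetry.get_force(),1),"gap",round(telemetry.get_finger_gap(),3),"grip",np.round(telemetry.get_grasp_force(),1))
E
python3 - <<'E'
from h import *
print(kinematics.ik(T(3,-90,191),TILT),T(0,-90,91),TILT)
effector.move_gripper(.6)
robot.move_l([537,-318.7,101],rate=120); st("down")
effector.move_gripper(0); st("grip")
robot.move_l([537,-318.7,213],rate=80); robot.pause(.2); st("lift")
robot.move_ptp(T(3,-90,191),TILT); robot.pause(.3); st("over")
a,d=capture("side"); cv2.imwrite("pics/over.png",a[100:400,180:580,::-1])
E
```

```text
[-0.21818515  0.11652671  1.82462721  0.0596531   0.94387881 -0.21641265] [565.66495308 -31.91352867 104.05925019] [2.87979327e+00 2.22044605e-16 1.54025306e+00]
down t 6.63 tcp [ 537.4 -319.   101.8] F [-0.9  0.2  0.4] gap 0.598 grip 0.0
grip t 7.08 tcp [ 537.2 -318.9  101.4] F [0.1 0.4 1.6] gap 0.097 grip 58.5
lift t 8.83 tcp [ 536.9 -318.6  212.6] F [ 0.6 -1.2 -0.3] gap 0.098 grip 58.3
over t 10.24 tcp [543.1 -32.1 201.3] F [-0.4 -0.2 -1.5] gap 0.097 grip 58.3
```

View pics/over.png

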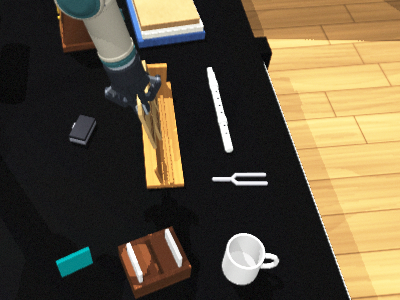

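The crop shows the panel held over the ledge at about (150,120). Both coasters are still in the rack at (140,255) and (175,245).

```bash
python3 - <<'E'
from h import *
robot.move_l(T(3,-90,102),rate=100); robot.pause(.2); st("near")
print(robot.move_l(T(3,-90,86),rate=20,until_force=5)); st("touch")
p=np.array(telemetry.get_tcp_pos()); nx=RZ@np.array([c_,0,s]); print("n,h",(p-T(0,-90,0))@nx,(p-T(0,-90,0))@(RZ@np.array([-s,0,c_])))
print(robot.move_l(p-7*nx,rate=20,until_force=5)); st("back")
p=np.array(telemetry.get_tcp_pos()); print("n",(p-T(0,-90,0))@nx,"h",(p-T(0,-90,0))@(RZ@np.array([-s,0,c_])))
a,d=capture("scene"); cv2.imwrite("pics/pl.png",cv2.resize(a[170:300,200:460,::-1],None,fx=3,fy=3))
E
```

```text
near t 11.53 tcp [566.  -32.  116.2] F [-0.3 -0.4 -1.3] gap 0.096 grip 58.3
True
touch t 12.12 tcp [568.6 -32.  104.3] F [-0.9  0.2  3.8] gap 0.098 grip 59.1
n,h 2.923601657030139 90.4584680391651
True
back t 12.44 tcp [565.7 -32.2 104.2] F [0.8 1.1 1. ] gap 0.097 grip 59.4
n 0.11624962432770522 h 91.10561325875545
```

View pics/pl.png

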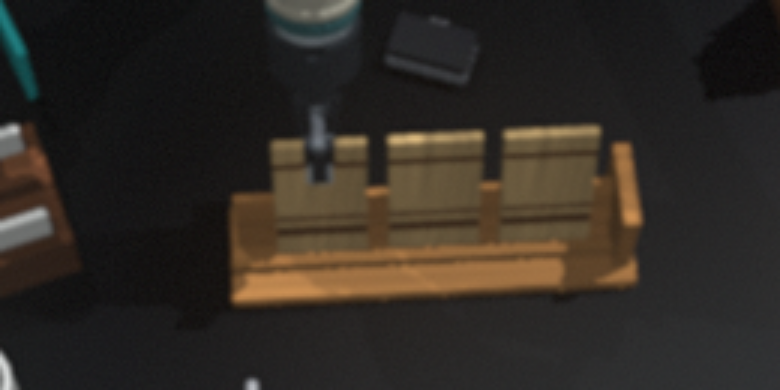

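The scene crop shows the tall panel held on the ledge at (320,195). It leans like the other two and is level with them. Next I release it and push from its outer edge, with the tool tilted so the gripper body trails behind.

```bash
cat >> h.py <<'E'
th=np.radians(35); PZ=np.array([-s,0,c_]); LY=np.array([0,1.,0]); z_=-np.cos(th)*PZ+np.sin(th)*LY; x_=np.cos(th)*LY+np.sin(th)*PZ
PUSH=Ro.from_matrix(RZ@np.stack([x_,np.cross(z_,x_),z_],1)).as_euler('xyz')
E
python3 - <<'E'
from h import *
print(kinematics.ik(T(12,-160,150),PUSH),kinematics.ik(T(12,-78,42),PUSH))
effector.move_gripper(.3); st("rel")
robot.move_l(T(0,-90,165),rate=100)
effector.move_gripper(0)
robot.move_ptp(T(12,-165,165),PUSH); robot.pause(.3)
print(robot.move_l(T(12,-165,42),rate=100,until_force=6)); robot.pause(.2); st("low")
a,d=capture("scene"); cv2.imwrite("pics/pre.png",cv2.resize(a[170:300,200:460,::-1],None,fx=3,fy=3))
E
```

```text
[-0.69728357  0.37996382  1.73301109  0.64410558  1.32105619 -1.00842398] [-0.54696201  0.49472627  1.87047951  0.76790726  1.05267906 -1.08723682]
rel t 12.8 tcp [565.6 -32.2 103.9] F [ 0.6 -0.2 -0.6] gap 0.302 grip 0.0
False
low t 16.71 tcp [ 587.8 -107.8   60.4] F [ 0.1 -0.5 -0.7] gap -0.002 grip 0.0
```

View pics/pre.png

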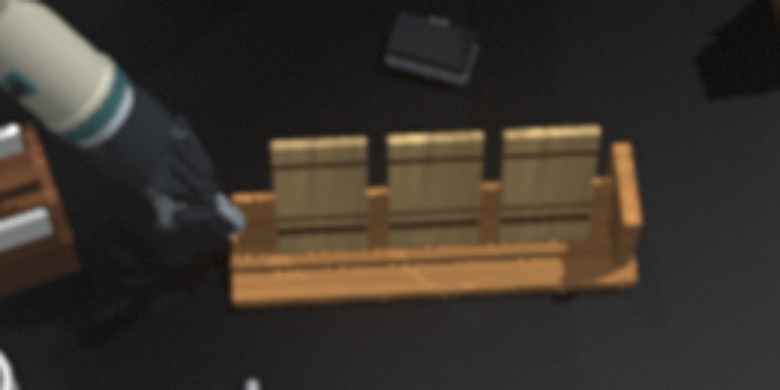

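The panel stands on its own at (320,195), leaning. The closed fingertip is at (235,220), left of its edge at (273,195), so I can push now.

```bash
python3 - <<'E'
from h import *
for y in (-120,-100,-78):
    r=robot.move_l(T(12,y,42),rate=30,until_force=12); st(f"push {y} {r}")
    if r: break
p=RZ.T@(np.array(telemetry.get_tcp_pos())-O); print("ledge tcp",p.round(1))
a,d=capture("scene"); cv2.imwrite("pics/push.png",cv2.resize(a[170:300,200:460,::-1],None,fx=3,fy=3))
E
```

```text
push -120 False t 18.41 tcp [589.1 -62.8  59.9] F [ 0.8 -0.9 -0. ] gap 0.001 grip 0.4
push -100 False t 19.23 tcp [589.6 -42.2  59.9] F [ 1.5 -0.1 -0.1] gap -0.0 grip 0.7
push -78 False t 20.11 tcp [590.3 -20.4  59.9] F [ 3.  -0.  -0.6] gap 0.001 grip 1.2
ledge tcp [ -9.9 -77.7  59.9]
```

View pics/push.png

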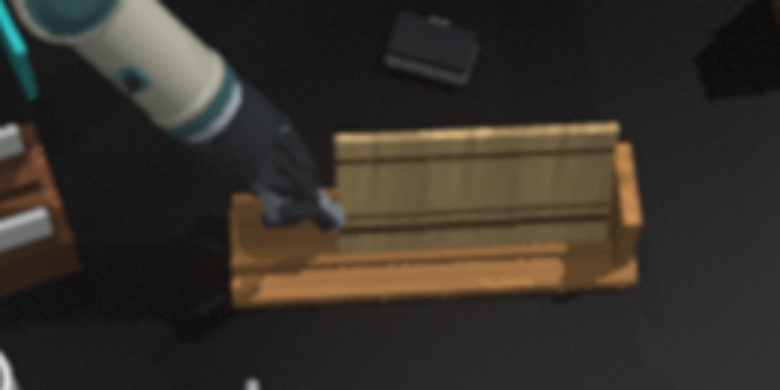

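All three panels are now edge to edge and close to the stop at (615,180), but there's no contact force yet. I'll keep pushing.

```bash
python3 - <<'E'
from h import *
r=robot.move_l(T(12,-62,42),rate=15,until_force=8); st(f"push {r}")
robot.pause(.2); st("hold")
p=RZ.T@(np.array(telemetry.get_tcp_pos())-O); print("ledge tcp",p.round(1))
if r:
    robot.move_l(L([-10.65+12*c_-42*s,p[1]-25,16.16+12*s+42*c_]),rate=60)
    robot.move_l(T(12,p[1]-40,190),rate=120)
    robot.move_ptp([500,20,380],[np.pi,0,np.pi/2]) ; robot.pause(.3)
    c=get_calibration("wrist"); a,d=capture("wrist"); W=cloud(d.astype(float),c); np.savez("f.npz",W=W,p=a)
    cv2.imwrite("pics/fin.png",a[:,:,::-1]); st("end")
    V=(W-O)@RZ
    q=V[(abs(V[...,0]+44)<12)&(V[...,2]>136)&(V[...,2]<150)&(abs(V[...,1])<200)]
    h,e=np.histogram(q[:,1],bins=np.arange(-90,180,3)); print(q[:,1].min(),q[:,1].max(),h)
    for y in range(-70,165,20):
        k=q[abs(q[:,1]-y)<5]; print(y,k[:,0].mean().round(1),k[:,2].mean().round(1))
    k=V[(V[...,2]>85)&(V[...,2]<100)&(V[...,1]>140)&(V[...,1]<190)&(V[...,0]>-25)&(V[...,0]<20)]; print("stop",k[:,1].min() if len(k) else None)
E
```

```text
push True t 20.73 tcp [591.2 -16.3  59.3] F [-1.  -2.9  2.1] gap 0.002 grip 1.9
hold t 20.93 tcp [591.4 -16.6  59.1] F [-1.6 -1.4  2. ] gap 0.001 grip 1.1
ledge tcp [ -8.9 -73.9  59.1]
end t 24.07 tcp [500.   19.  378.6] F [0.1 0.1 0.2] gap -0.0 grip 0.0
-73.2715163140164 123.96596629432462 [ 0  0  0  0  0 16 31 28 28 29 31 30 33 34 30 32 33 35 31 34 29 34 34 33
 31 33 38 33 34 36 33 38 36 38 37 35 39 36 38 35 39 43 36 43 35 40 46 36
 42 43 44 35 42 46 44 45 39 42 47 43 45 47 45 45 48 49 47 45 54 48 49 12
  0  0  0  0  0  0  0  0  0  0  0  0  0  0  0  0  0]
-70 -49.3 138.1
-50 -49.2 138.3
-30 -49.2 138.3
-10 -49.4 138.0
10 -49.2 138.4
30 -48.9 138.5
50 -49.0 138.3
70 -49.1 138.4
90 -48.3 138.8
110 -48.2 139.0
130 nan nan
150 nan nan
stop None<stdin>:15: RuntimeWarning: Mean of empty slice.
  ret = ret.dtype.type(ret / rcount)
```

View pics/fin.png

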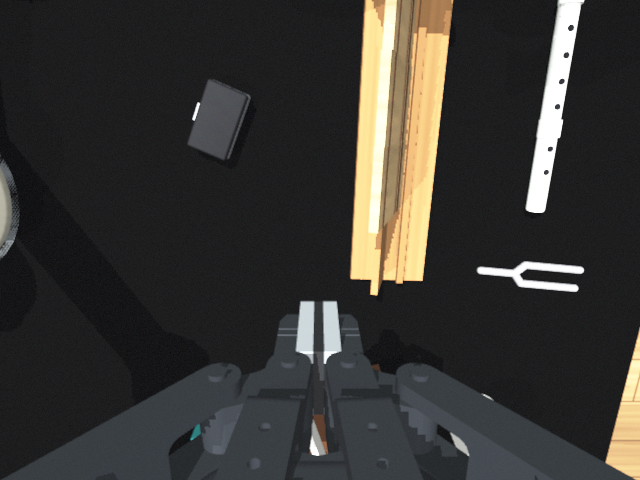

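The row is gap-free from about y = −73 to the edge of the picture. The stop end is out of view, so I'll look at it up close.

```bash
python3 - <<'E'
from h import *
robot.move_ptp([580,150,290],[np.pi,0,np.pi/2]) ; robot.pause(.3)
c=get_calibration("wrist"); a,d=capture("wrist"); W=cloud(d.astype(float),c); st("v")
cv2.imwrite("pics/fin2.png",a[:,:,::-1])
V=(W-O)@RZ
q=V[(abs(V[...,0]+44)<14)&(V[...,2]>134)&(V[...,2]<150)&(abs(V[...,1])<200)]
h,e=np.histogram(q[:,1],bins=np.arange(-90,180,3)); print(q[:,1].min(),q[:,1].max(),h)
for y in range(-70,165,20):
    k=q[abs(q[:,1]-y)<5]; print(y,k.mean(0).round(1) if len(k) else 0)
k=V[(V[...,2]>90)&(V[...,2]<100)&(V[...,1]>140)&(V[...,1]<190)&(V[...,0]>-25)&(V[...,0]<20)]; print("stop",np.percentile(k[:,1],[1,99]) if len(k) else None)
E
```

```text
v t 25.16 tcp [580.  149.1 291.1] F [ 0.4 -0.   0.2] gap -0.001 grip 0.0
9.550213831901154 166.8174343373222 [ 0  0  0  0  0  0  0  0  0  0  0  0  0  0  0  0  0  0  0  0  0  0  0  0
  0  0  0  0  0  0  0  0  0  6 20 45 49 49 49 53 49 53 51 51 51 51 52 56
 58 52 51 57 59 56 55 57 58 57 56 56 61 55 60 59 59 61 60 62 62 59 63 66
 64 63 67 69 61 71 63 73 65 78 65 76 69 43  0  0  0]
-70 0
-50 0
-30 0
-10 0
10 [-51.3  12.9 137.2]
30 [-48.4  29.9 138.1]
50 [-48.3  50.1 138.2]
70 [-48.4  70.  138.1]
90 [-47.4  90.  138.7]
110 [-47.2 110.  138.8]
130 [-47.3 130.  138.7]
150 [-47.3 149.9 138.7]
stop [167.32139497 181.08032343]
```

View pics/fin2.png

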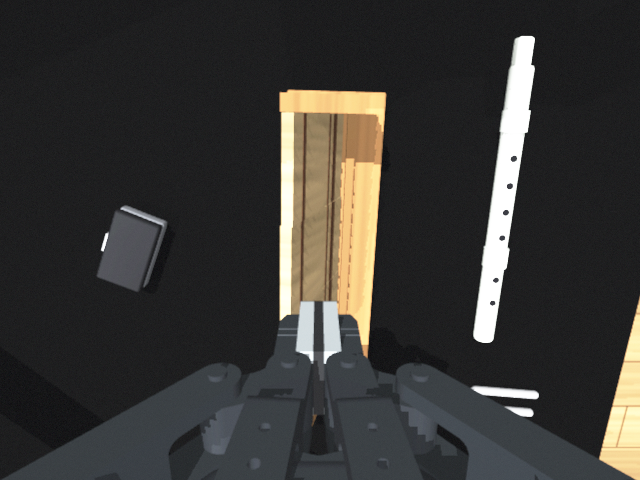

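```bash
python3 - <<'E'
from h import *
for f in("wl.npz","f.npz"):
    V=(np.load(f)["W"]-O)@RZ
    for y in range(-60,150,30):
        A=V[(abs(V[...,1]-y)<6)&(V[...,0]>-70)&(V[...,0]<-5)]; q=A[A[:,2]>134]; b=A[(A[:,2]>60)&(A[:,2]<130)&(A[:,0]>-45)]
        F=np.polyfit(b[:,2],b[:,0],1) if len(b)>20 else [0,0]
        print(f,y,len(q),q.mean(0).round(1) if len(q) else 0,"front x range top",np.percentile(q[:,0],[2,98]).round(1) if len(q) else 0,"face lean",np.degrees(np.arctan(-F[0])).round(1),"x@z16",round(F[1]+16*F[0],1),len(b))
    k=V[(V[...,2]>20)&(V[...,2]<26)&(V[...,0]>-2)&(V[...,0]<14)&(V[...,1]>-100)&(V[...,1]<-20)];print("lip",np.percentile(k[:,0],[2,98]))
E
```

```text
wl.npz -60 0 0 front x range top 0 face lean 31.0 x@z16 -0.7 121
wl.npz -30 111 [-43.4 -27.8 140.4] front x range top [-48.5 -38.5] face lean 15.0 x@z16 -6.3 144
wl.npz 0 190 [-4.350e+01 -1.000e-01  1.404e+02] front x range top [-48.9 -38.3] face lean 14.9 x@z16 -6.6 250
wl.npz 30 208 [-43.6  30.1 140.4] front x range top [-48.7 -38.4] face lean 14.9 x@z16 -6.6 267
wl.npz 60 0 0 front x range top 0 face lean 30.3 x@z16 -1.8 149
wl.npz 90 245 [-43.8  90.2 140.5] front x range top [-48.9 -38.5] face lean 14.9 x@z16 -6.8 312
wl.npz 120 264 [-43.7 120.1 140.4] front x range top [-48.7 -38.5] face lean 14.9 x@z16 -6.9 332
lip [0.87548338 8.70489116]
f.npz -60 127 [-49.1 -59.8 138.1] front x range top [-53.7 -43.8] face lean 19.8 x@z16 -0.8 147
f.npz -30 8127 [-60.1 -29.4 444.2] front x range top [-69.5 -46.3] face lean 19.8 x@z16 -1.0 152
f.npz 0 154 [-4.920e+01  1.000e-01  1.378e+02] front x range top [-53.8 -44. ] face lean 19.9 x@z16 -0.9 167
f.npz 30 162 [-48.9  30.1 138.4] front x range top [-53.5 -43.9] face lean 19.4 x@z16 -1.6 164
f.npz 60 172 [-49.   59.8 138.2] front x range top [-53.6 -43.9] face lean 19.4 x@z16 -1.7 176
f.npz 90 193 [-48.2  89.9 138.5] front x range top [-53.1 -42.5] face lean 18.6 x@z16 -2.8 177
f.npz 120 169 [-48.2 118.8 138.9] front x range top [-52.7 -42.9] face lean 18.3 x@z16 -3.1 184
lip [0.75533026 8.71649918]
```

The stop-end picture shows the panels meeting the stop at row 112 (panel edge y = 166.8, stop face 167.3). However, their feet crept about 5 mm forward during the push, so they lean 18–20° instead of 15°. I'll nudge each foot back gently.

```bash
python3 - <<'E'
from h import *
R=[np.pi,0,np.pi/2+YAW]
robot.move_ptp(L([45,127,170]),R)
for y in (127,47,-33):
    robot.move_l(L([35,y,60]),rate=150)
    robot.move_l(L([27,y,30]),rate=80); robot.pause(.15)
    r=robot.move_l(L([-1,y,30]),rate=22,until_force=5)
    p=RZ.T@(np.array(telemetry.get_tcp_pos())-O); print(y,r,p.round(1)); st("")
    robot.move_l(L([27,y,30]),rate=100)
robot.move_l(L([45,-33,170]),rate=150)
robot.move_ptp([570,60,330],[np.pi,0,np.pi/2]); robot.pause(.3)
c=get_calibration("wrist"); a,d=capture("wrist"); W=cloud(d.astype(float),c); st("end")
cv2.imwrite("pics/fin3.png",a[:,:,::-1]); V=(W-O)@RZ
for y in range(-60,150,30):
    A=V[(abs(V[...,1]-y)<6)&(V[...,0]>-70)&(V[...,0]<-5)]; q=A[(A[:,2]>134)&(A[:,2]<160)]; b=A[(A[:,2]>60)&(A[:,2]<130)&(A[:,0]>-45)]
    F=np.polyfit(b[:,2],b[:,0],1) if len(b)>20 else [0,0]
    print(y,len(q),q.mean(0).round(1) if len(q) else 0,"lean",np.degrees(np.arctan(-F[0])).round(1),"x@z16",round(F[1]+16*F[0],1))
q=V[(abs(V[...,0]+44)<14)&(V[...,2]>134)&(V[...,2]<150)&(abs(V[...,1])<200)];h,e=np.histogram(q[:,1],bins=np.arange(-90,180,2));print(q[:,1].min(),q[:,1].max(),h)
E
```

```text
127 True [ 23.9 127.1  30.4]
 t 27.86 tcp [630.3 183.4  30.4] F [2.1 0.1 1.7] gap 0.0 grip 0.0
47 True [24.3 47.  30.4]
 t 30.02 tcp [628.3 103.2  30.4] F [ 1.1 -0.   1.8] gap 0.001 grip 0.0
-33 True [ 24.8 -33.1  30.4]
 t 32.16 tcp [626.3  23.2  30.4] F [ 0.4 -0.3  2.5] gap -0.001 grip 0.0
end t 34.6 tcp [570.1  59.7 328.6] F [0.  0.  0.4] gap 0.0 grip 0.0
-60 150 [-50.8 -59.9 136.6] lean 21.8 x@z16 1.5
-30 164 [-50.8 -29.9 136.7] lean 21.8 x@z16 1.4
0 166 [-5.090e+01  1.000e-01  1.367e+02] lean 21.8 x@z16 1.4
30 182 [-51.   30.1 136.7] lean 21.8 x@z16 1.2
60 207 [-51.2  60.2 136.6] lean 21.8 x@z16 1.2
90 214 [-51.   90.  136.7] lean 21.8 x@z16 1.0
120 247 [-51.1 120.  136.5] lean 21.8 x@z16 0.9
-73.80597044995915 154.10370523179657 [ 0  0  0  0  0  0  0  0 15 24 26 28 23 23 28 26 23 27 26 24 25 29 27 28
 24 29 27 24 27 28 33 25 27 25 27 24 30 25 28 26 27 30 24 28 26 31 29 28
 30 31 26 29 31 28 34 28 31 27 29 31 34 29 32 31 33 29 36 33 32 37 29 36
 33 31 38 31 34 40 36 32 36 38 30 33 36 37 33 34 37 38 37 33 35 40 40 38
 40 36 36 38 36 40 41 39 42 43 39 43 41 44 41 46 38 43 45 42 46 43 43 46
 41 40  1  0  0  0  0  0  0  0  0  0  0  0]
```

View pics/fin3.png

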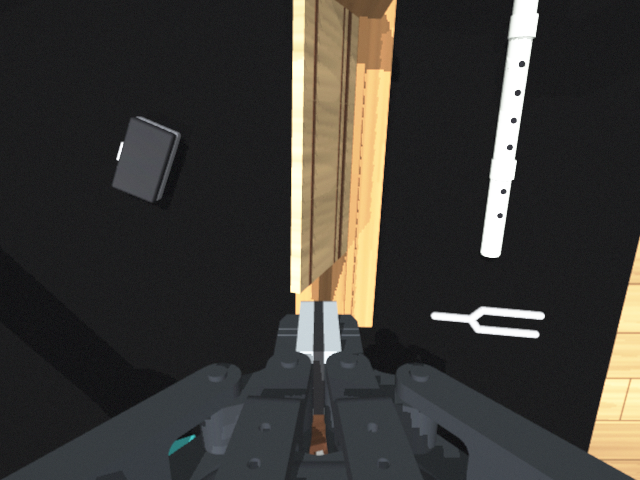

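The last picture shows one unbroken row, edge to edge and clear of the gripper. All three panels have settled with their feet against the lip at the same lean of about 21.8°. The nudges stopped short of the panels, so the creep was their own, and the lip now holds them. This is a stable state, so I'm handing the job in.

```bash
python3 -c "
from h import *
print(job.close_job())"
```

```text
the job is handed in; nothing more can be done
None
```

Job handed in at about 35 s: the tall panel is out of the rack and all three panels stand edge to edge against the end stop, but they lean about 22° rather than 15° because their feet crept forward to the lip and my attempt to nudge them back never reached them; both coasters were still in the rack after the panel was lifted out.

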